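# Present the notched filter plate label up on the sloped rest

## Task

Find the frosted end of the amber glass filter plate by its notched corner, take the plate by its clear amber part out of the black holder, and seat it in the middle of the raised sloped rest with the label facing up and its lower long edge down on the ledge across both halves of the bed. Finish while still holding it there between the fingers, off the frosted end; do not let go, and leave the other things on the bench where they are.

Things in the scene. Friction and masses are not known exactly. Their poses are not given: they have to be found in the camera images.
- plate: amber glass plate 110 x 8 x 50 mm, about 80 g, upright in the holder's slot. Origin: centre. x: length; clear from -55 to +25, whitish frosted end +25 to +55. y: normal of the face with the label (blue 18 x 28 patch, white middle, on the frosted end; other face bare). z: to the free top edge. 10 x 10 notch in the frosted end's top corner: upper left when the label faces you
- holder: black plastic block with brass screws, fixed to the bench, 80 x 46 x 34 high (mm), that can face any way round; origin at the centre of its underside. Slot along its x, 9.4 wide and 22 deep (floor 12 above the bench, so the plate's top edge stands 62 above the bench and 28 above the block).
- rest_bed: aluminium bed, 45 deg slope. Origin: mid of the line where bed and ledge meet. x along ledge, y up the slope (upper edge nearer the robot), z out of the bed. Two halves at x = +-(28..52) mm, finger gap between; bed y 0..30; ledge 14 deep with 3 x 3 lip. Plate seated label up: centre at (0, 25, 4), its y along bed z, z along bed y, x along bed -x (frosted end to the robot's right)
- tape_roll: bystander: roll of tape lying flat, 70 mm across, 19 high, origin under its centre
- sanding_block: bystander: cork-coloured sanding block, 46 x 76 x 26 mm, origin under its centre
- lens_blank: bystander: clear round lens blank lying flat, 53 mm across, 7 high, origin under its centre
- rest: the whole rest, fixed: dark steel base 90 x 120 x 10 mm, two legs, sloped bed in two halves; origin at the centre of the base's underside; the bed's origin is 100 mm straight above; its x points along the facing direction of the slope (away from the robot)
There are look-alikes about, which are no part of the job. Several things have the shape of the rest; the one meant has the colours described above. Of the things shaped like the plate, the amber one is meant.

How it is judged:
By the outcome, as a careful person would: the job done as asked, in the order asked, and still so for the second after the job is handed in, while the arm keeps its last pose, push and grip.
It also fails if it takes over 38 s, if anything falls off the work surface, if the arm or the gripper's body presses on something with over 40 N, if the wrist force passes 120 N, or if a joint passes its speed limit or range.

## Robot

A 6-joint arm with a two-finger parallel gripper is mounted at the origin on a cart in front of the work surface, level with it; the furniture and walls round the work are solid. World frame = base frame: x ahead of the robot, y to its left, z up, the work surface at z = 0. Lengths are in m, angles in rad, forces in N, time in s.
With the tool pointing down it reaches from about 0.4 to 0.825 m from the base axis. Payload 7 kg.
Tool frame: the origin (TCP) lies on the centre line of the jaws, within the pads' length; the fingertips stand 25 mm ahead of it and the grasp point (between the pads) lies 6 mm ahead of it (ctrl.tips_ahead is the distance from the TCP to the fingertips, in m); z points along the fingers, x is the direction in which the jaws open and shut, and the axes are right-handed (so a half turn about z gives the same grasp; the last joint's range is limited). The gripper opens to 85 mm and grips with 20 to 120 N. Pads are 22 mm wide; open, the fingers measure 114 mm over their backs; the gripper's body (76 mm by 85 mm) begins 54 mm behind the grasp point. The pads swing forward as they close: fully open they stand 13 mm farther back than shut.
Start: joints at [1.608, 0.359, 0.012, 0, -1.224, -0.288], TCP at [0.168, 0.654, 0.256] pointing down, gripper open.
Joint ranges: [-3.07, 3.07], [-1.43, 2.12], [-1.02, 1.25], [-3.03, 1.67], [-3.05, -0], [-3.03, 3.03]. Speed limits (rad/s): [2.39, 2.39, 3.01, 3.14, 3.14, 3.14].

## Interface

Orientations are given as a 3x3 rotation matrix whose columns are the frame's x, y, z axes.
In Python, from cell import telemetry, cams, order, ctrl gives the robot as it stands.
- The arm moves only by the tool carry_out, never from a script. Its argument "increments" is a list of rows, each an object with "travel": the shift along the world's x, y, z in mm, a list of three; "yaw": the turn about the world's z in rad. A call has exactly 8 rows; each row shifts and turns the commanded pose from where the row before left it; what a row does not reach is not made up. A row lasts 1/8 s, in which the tool goes at most 62.5 mm and 10.7 degrees, less where a joint would pass 70% of its speed; a pose out of reach is approached as far as the arm can. A call is refused whole if a number of a shift passes 62.5 or a number of a turn 0.188, either way. A call with a gripper value outside its range is refused whole. "claw" is the finger opening in mm, from 0 to 85.4, set as the call begins (left out, the last holds). The fingers move at their own pace and stop on an object; "grip_force" is the grip in N (left out, the last holds). Time passes only in rows, so rows that do not move let the fingers close, or fill a call up. It gives the time, the measured TCP pose, the force and the opening at its end, in the units of the state.
- telemetry.sense(): the state, without advancing time (a new reading comes with each control period).
- cams.read_camera(name): name is "side" or "top" or "wrist"; returns the picture (384x512x3 uint8, red, green, blue); there is no depth.
- cams.camera_params(name): a dict with "intrinsics" (3x3 intrinsics, pixels), "k1" (the pictures are not rectified: a ray, as slopes to the right and down, at radius r is drawn at 1 + k1 r^2 times it, then the intrinsics apply), "world_to_cam" (4x4, takes a point from world to camera coordinates). Camera axes: x right, y up, looking along -z (the intrinsics and any distortion apply to the point x, -y, -z); pixel columns grow to the right and rows downward; lengths in m; the calibration is good to about 2 mm. A picture is of the moment at which its call begins: read the wrist's pose just before it. camera_params takes no time and is no camera call; for the wrist camera it gives the pose at the moment of the call.
- order.finish_job(): hands the job in, once; it reports no verdict.
Trained networks look in the newest picture that a camera, given by its name, has taken for a name from the list of things; names that differ only in an ending like _2 or _b are one class to them, and where a whole thing is asked for, a point or a joint stands for the part that bears it (a point fixed in the world has none). Each returns a list of dicts, best first, with "score" (0 to 1); they miss things now and then, are a little off and sometimes report something else, mostly with a low value. They report only what shows in the picture. A call takes as long as a camera call. They do not tell look-alikes from the thing itself.
- cams.find_in(camera, target): "xy" ([column, row] in pixels, amid what is visible of it).
- cams.spot_point(camera, target): "xy" ([column, row] in pixels: a listed point, or the origin of a listed thing).
The state is a dict: "time": time; "qpos": joint angles; "joint_vel": joint speeds; "joint_efforts": joint torques, N m; "ee_pos": TCP position; "tcp_rot": TCP orientation; "contact_force": force on the tool from outside, world axes, zero at the start; "moment": the same for the moment, N m; "opening": finger opening in m.
Only numpy, scipy, OpenCV 4.12 (cv2) and the standard library are available. Lean on these libraries where they do the work, as an engineer would, in place of code of your own. Each camera call takes 0.05 s, during which the arm holds its last target. There are 200 camera calls.

## Working session

There is one attempt and no reset: what is moved stays moved. The work goes in short steps, Python scripts to look and compute and a tool call to move; the robot and the scene stay as the last step left them, time stands still between calls to the robot, and variables do not carry over. Pictures are saved under pics/ and viewed, about 8 in all and at most 12, crops included, and the job is handed in when it is done.

Besides the shell and the picture viewer there is one more tool, called after "Request:" by a JSON object that holds its "name" and its "arguments", one argument or row to a line. carry_out: Moves the arm, as the interface text tells. Its arguments: {"type":"object","properties":{"increments":{"type":"array"},"claw":{"type":"number"},"grip_force":{"type":"number"}},"required":["increments"]}

```bash
mkdir -p pics; ls
python3 - <<'E'
from cell import telemetry,cams,order,ctrl
import cv2,numpy as np
s=telemetry.sense();print(s['time'],s['ee_pos'],s['tcp_rot'],s['opening'],ctrl.tips_ahead)
for n in ['top','side']:
    im=cams.read_camera(n);cv2.imwrite(f'pics/{n}0.png',im[:,:,::-1])
    p=cams.camera_params(n);print(n,p)
    for t in ['plate','holder','rest_bed','rest']:
        print(t,[(np.round(d['xy'],1).tolist(),round(d['score'],2)) for d in cams.spot_point(n,t)])
E
```

```text
pics
0.0 [0.16743251 0.6534494  0.25536862] [[-2.48345648e-01 -9.68671439e-01 -2.85946714e-04]
 [-9.68670076e-01  2.48345780e-01 -1.63036378e-03]
 [ 1.65030049e-03 -1.27905726e-04 -9.99998630e-01]] 0.08548641602333025 0.025
top {'intrinsics': array([[357.86869542,   0.        , 257.4231723 ],
       [  0.        , 357.86869542, 185.27105668],
       [  0.        ,   0.        ,   1.        ]]), 'k1': -0.0212089571416409, 'world_to_cam': array([[-0.00876327, -0.99988143, -0.01266212,  0.00707227],
       [ 0.99487693, -0.00999334,  0.10059837, -0.62716912],
       [-0.10071298, -0.01171568,  0.99484654, -1.07454953],
       [ 0.        ,  0.        ,  0.        ,  1.        ]])}
plate [([169.6, 225.7], 0.54), ([204.8, 225.0], 0.46)]
holder [([207.5, 223.4], 0.56)]
rest_bed [([333.9, 205.1], 0.72), ([328.6, 130.9], 0.7)]
rest [([329.3, 207.5], 0.71), ([320.3, 135.1], 0.56)]
side {'intrinsics': array([[363.57425709,   0.        , 259.70193408],
       [  0.        , 363.57425709, 192.69486803],
       [  0.        ,   0.        ,   1.        ]]), 'k1': -0.0667386797255738, 'world_to_cam': array([[-0.98886467, -0.14827021, -0.01275199,  0.60659674],
       [ 0.09112714, -0.67104047,  0.73579925, -0.11754866],
       [-0.11765421,  0.72644383,  0.67707965, -1.29795475],
       [ 0.        ,  0.        ,  0.        ,  1.        ]])}
plate [([280.2, 239.3], 0.6), ([276.5, 272.1], 0.54)]
holder [([288.0, 244.2], 0.77)]
rest_bed [([222.4, 155.1], 0.6), ([279.3, 153.3], 0.45), ([284.1, 241.0], 0.42)]
rest [([278.6, 173.6], 0.77), ([221.5, 174.3], 0.62)]
```

```bash
python3 -c "
import cv2,numpy as np
a=cv2.imread('pics/top0.png');b=cv2.imread('pics/side0.png');cv2.imwrite('pics/a.png',cv2.resize(a,(800,600),interpolation=cv2.INTER_CUBIC));cv2.imwrite('pics/b.png',cv2.resize(b,(800,600),interpolation=cv2.INTER_CUBIC))"
```

```text
(no output)
```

View pics/a.png

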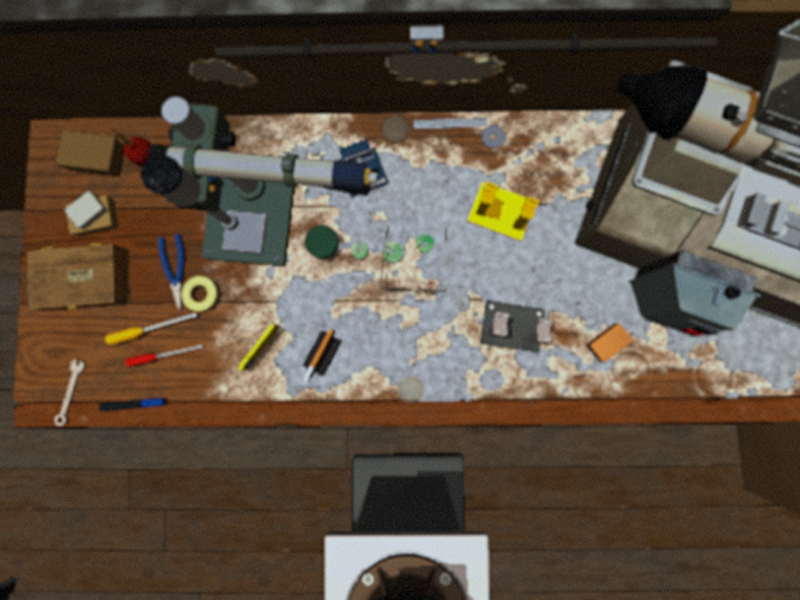

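View pics/b.png

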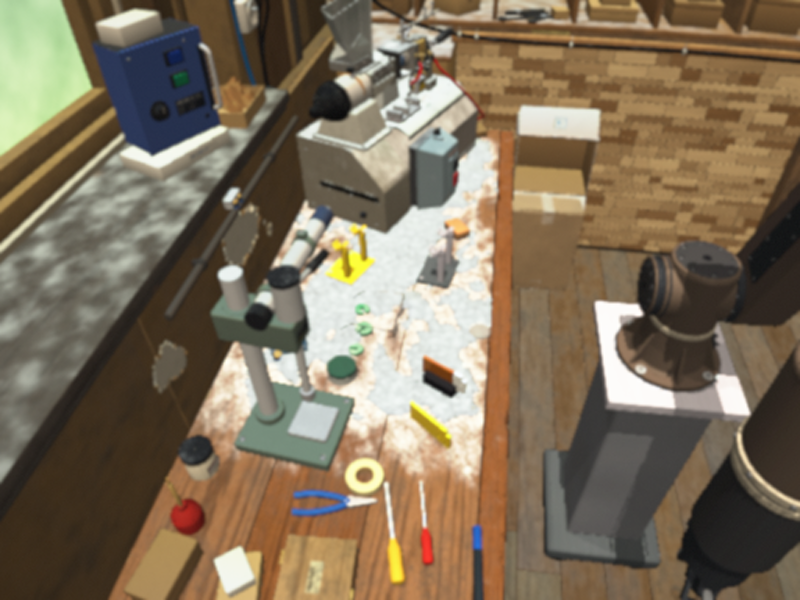

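Request:
{"name": "carry_out", "arguments": {
  "increments": [
    {"travel": [18, -29, 0], "yaw": -0.17},
    {"travel": [18, -29, 0], "yaw": -0.17},
    {"travel": [18, -29, 0], "yaw": -0.17},
    {"travel": [18, -29, 0], "yaw": -0.17},
    {"travel": [18, -29, 0], "yaw": -0.17},
    {"travel": [18, -29, 0], "yaw": -0.17},
    {"travel": [18, -29, 0], "yaw": -0.17},
    {"travel": [18, -29, 0], "yaw": -0.17}
  ]
}}

```text
time: 1.5
ee_pos: [0.312, 0.4209, 0.2566]
tcp_rot: [[-0.999, 0.045, 0.0], [0.045, 0.999, 0.001], [-0.0, 0.001, -1.0]]
contact_force: [0.5, 0.0, -0.4]
opening: 0.0854
```

Request:
{"name": "carry_out", "arguments": {
  "increments": [
    {"travel": [20, -33, 0], "yaw": -0.18},
    {"travel": [20, -33, 0], "yaw": -0.18},
    {"travel": [20, -33, 0], "yaw": -0.18},
    {"travel": [20, -33, 0], "yaw": -0.18},
    {"travel": [20, -33, 0], "yaw": -0.18},
    {"travel": [20, -33, 0], "yaw": -0.18},
    {"travel": [20, -33, 0], "yaw": -0.18},
    {"travel": [0, 0, 0], "yaw": -0.18}
  ]
}}

```text
time: 2.5
ee_pos: [0.4523, 0.1889, 0.2565]
tcp_rot: [[-0.082, 0.997, 0.0], [0.997, 0.082, 0.0], [-0.0, 0.0, -1.0]]
contact_force: [0.0, -0.1, -0.9]
opening: 0.0853
```

Run:
```python
from h import *
p=cams.camera_params('wrist');im=cams.read_camera('wrist')
print(p);np.save('pics/w1.npy',im)
for n in ['plate','holder']: print(n,[(np.round(d['xy'],1).tolist(),round(d['score'],2)) for d in cams.spot_point('wrist',n)])
cv2.imwrite('pics/w1.png',cv2.resize(im[:,:,::-1],(800,600),interpolation=cv2.INTER_CUBIC))
```

```text
{'intrinsics': array([[297.15058514,   0.        , 256.55239024],
       [  0.        , 297.15058514, 190.48287755],
       [  0.        ,   0.        ,   1.        ]]), 'k1': -0.03178684865115118, 'world_to_cam': array([[-0.08239548,  0.99659906,  0.00114128, -0.15092236],
       [-0.94444392, -0.07771775, -0.3193519 ,  0.48286898],
       [-0.31817711, -0.02739103,  0.94763551, -0.23181455],
       [ 0.        ,  0.        ,  0.        ,  1.        ]])}
plate [([236.1, 202.6], 0.9), ([327.4, 218.9], 0.79)]
holder [([234.0, 192.1], 0.93), ([396.2, 285.7], 0.16)]
```

View pics/w1.png

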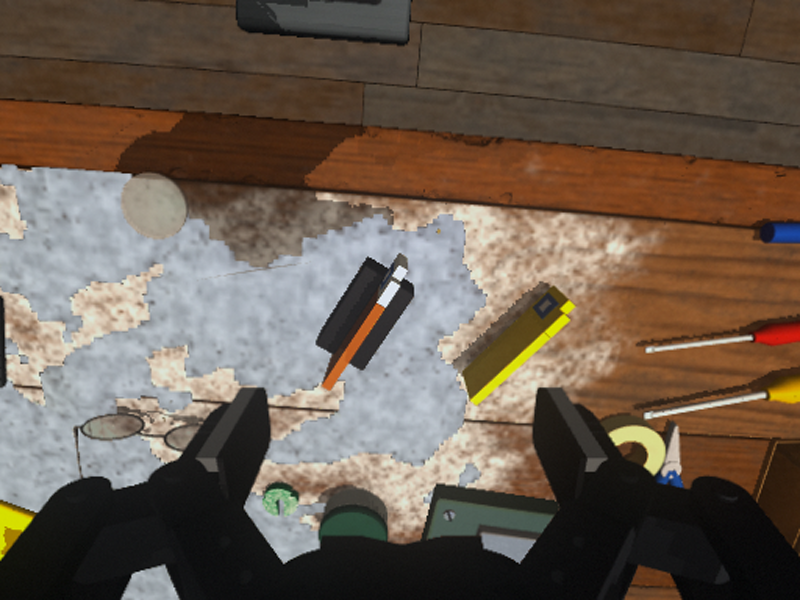

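```bash
cat > m.py <<'E'
from h import *
def amber(im):
    h=cv2.cvtColor(im,cv2.COLOR_RGB2HSV)
    m=cv2.inRange(h,(5,160,120),(16,255,255));return m
E
python3 - <<'E'
from m import *
im=np.load('pics/w1.npy');s=.64
p={'intrinsics':np.array([[297.15058514,0,256.55239024],[0,297.15058514,190.48287755],[0,0,1]]),'k1':-0.03178684865115118,'world_to_cam':np.array([[-0.08239548,0.99659906,0.00114128,-0.15092236],[-0.94444392,-0.07771775,-0.3193519,0.48286898],[-0.31817711,-0.02739103,0.94763551,-0.23181455],[0,0,0,1]])}
m=amber(im);m[:150]=0;m[:,:190]=0;m[:,270:]=0
n,l,st,c=cv2.connectedComponentsWithStats(m);k=1+np.argmax(st[1:,4]);print(st[k],c[k])
ys,xs=np.where(l==k);(cx,cy),(w,h),a=r=cv2.minAreaRect(np.c_[xs,ys].astype(np.float32));print(r)
b=cv2.boxPoints(r);print(b)
W=np.array([atz(p,u,.062)[:2] for u in b]);print(W)
e=[(np.linalg.norm(W[i]-W[i-3]),(W[i]+W[i-3])/2) for i in range(4)];print(e)
for u in [(329,388),(386,302),(403,262)]: print(atz(p,(u[0]*s,u[1]*s),.062))
print('holder',atz(p,(234,192.1),0),'plate',atz(p,(236.1,202.6),.037))
E
```

```text
[206 194  40  56 401] [225.77057357 221.28678304]
((225.7307586669922, 221.65382385253906), (6.37905216217041, 63.51317596435547), 33.6900634765625)
[[205.46153 246.30768]
 [240.6923  193.46152]
 [245.99998 196.99997]
 [210.76921 249.84613]]
[[0.54918726 0.1359995 ]
 [0.47955354 0.17331816]
 [0.48324201 0.17949782]
 [0.5534194  0.14242903]]
[(np.float64(0.07900339931567561), array([0.5143704 , 0.15465883])), (np.float64(0.007196744735831234), array([0.48139778, 0.17640799])), (np.float64(0.07936599454342443), array([0.51833071, 0.16096343])), (np.float64(0.007697397084380113), array([0.55130333, 0.13921427]))]
[0.55138148 0.14211605 0.062     ]
[0.4787614  0.18033773 0.062     ]
[0.44859237 0.18993718 0.062     ]
holder [0.50016605 0.16267153 0.        ] plate [0.50052135 0.16786686 0.037     ]
```

Request:
{"name": "carry_out", "arguments": {
  "claw": 45,
  "grip_force": 25,
  "increments": [
    {"travel": [13, -6.5, -20], "yaw": -0.14},
    {"travel": [13, -6.5, -30], "yaw": -0.14},
    {"travel": [13, -6.5, -30], "yaw": -0.14},
    {"travel": [14.5, -6, -30], "yaw": -0.15},
    {"travel": [0, 0, -26], "yaw": 0},
    {"travel": [0, 0, 0], "yaw": 0},
    {"travel": [0, 0, 0], "yaw": 0},
    {"travel": [0, 0, 0], "yaw": 0}
  ]
}}

```text
time: 3.65
ee_pos: [0.5056, 0.1661, 0.1217]
tcp_rot: [[0.459, 0.888, 0.002], [0.888, -0.459, 0.001], [0.002, 0.001, -1.0]]
contact_force: [0.1, 0.3, 0.0]
opening: 0.0449
```

Run:
```python
from m import *
p=cams.camera_params('wrist');im=cams.read_camera('wrist')
s=telemetry.sense();print(s['ee_pos'],np.degrees(np.arctan2(s['tcp_rot'][1][0],s['tcp_rot'][0][0])))
m=amber(im);n,l,st,c=cv2.connectedComponentsWithStats(m);k=1+np.argmax(st[1:,4]);print(st[k],c[k])
ys,xs=np.where(l==k);r=cv2.minAreaRect(np.c_[xs,ys].astype(np.float32))
W=np.array([atz(p,u,.062)[:2] for u in cv2.boxPoints(r)])
for i in range(4): print(round(np.linalg.norm(W[i]-W[i-3]),4),(W[i]+W[i-3])/2)
cv2.imwrite('pics/w2.png',cv2.resize(im[:,:,::-1],(800,600),interpolation=cv2.INTER_CUBIC))
```

```text
[0.50545931 0.16599581 0.12157516] 62.61941664503803
[   0   76   98   92 1912] [ 45.88964435 124.84414226]
0.0831 [0.38152574 0.08414237]
0.0161 [0.3900374  0.12559224]
0.0853 [0.39834864 0.08286484]
0.0177 [0.38983698 0.04141496]
```

View pics/w2.png

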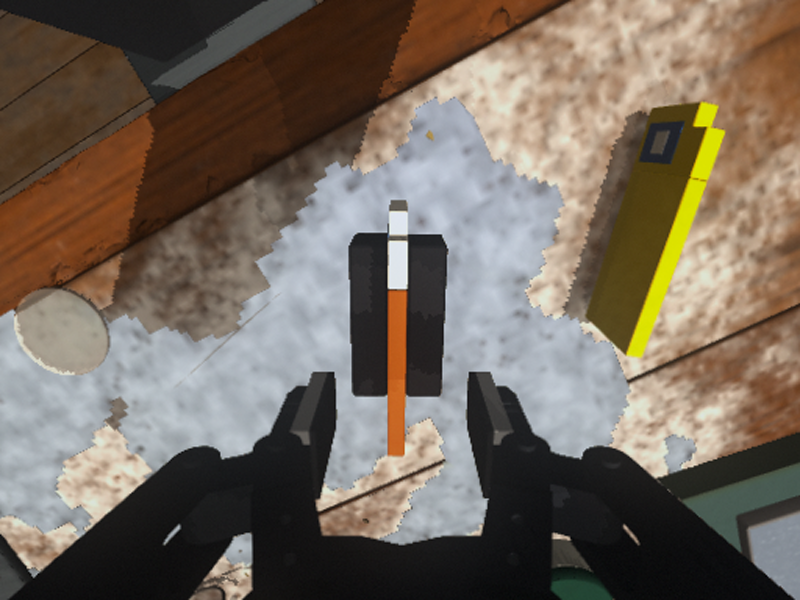

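Run:
```python
from m import *
p=cams.camera_params('wrist');s=.64
A=atz(p,(397.7*s,290*s),.062)[:2];B=atz(p,(396.5*s,455*s),.062)[:2];print(A,B,np.linalg.norm(A-B))
u=(A-B)/np.linalg.norm(A-B);print(np.degrees(np.arctan2(u[1],u[0])));
for x in (0,-3,-5): print(x,A+u*(x-25)/1000)
```

```text
[0.48159298 0.1763622 ] [0.55146942 0.13940334] 0.07904855780268594
152.12486629008063
0 [0.50369219 0.16467354]
-3 [0.5063441 0.1632709]
-5 [0.50811204 0.16233581]
```

Request:
{"name": "carry_out", "arguments": {
  "increments": [
    {"travel": [1, -2, -12], "yaw": -0.009},
    {"travel": [0.7, -1, -20], "yaw": 0},
    {"travel": [0, 0, -20], "yaw": 0},
    {"travel": [0, 0, 0], "yaw": 0},
    {"travel": [0, 0, 0], "yaw": 0},
    {"travel": [0, 0, 0], "yaw": 0},
    {"travel": [0, 0, 0], "yaw": 0},
    {"travel": [0, 0, 0], "yaw": 0}
  ]
}}

```text
time: 4.7
ee_pos: [0.5069, 0.1625, 0.0687]
tcp_rot: [[0.469, 0.883, 0.001], [0.883, -0.469, 0.0], [0.001, 0.0, -1.0]]
contact_force: [0.4, 0.1, 0.3]
opening: 0.0452
```

Request:
{"name": "carry_out", "arguments": {
  "claw": 0,
  "grip_force": 30,
  "increments": [
    {"travel": [0, 0, 0], "yaw": 0},
    {"travel": [0, 0, 0], "yaw": 0},
    {"travel": [0, 0, 0], "yaw": 0},
    {"travel": [0, 0, 0], "yaw": 0},
    {"travel": [0, 0, 0], "yaw": 0},
    {"travel": [0, 0, 0], "yaw": 0},
    {"travel": [0, 0, 0], "yaw": 0},
    {"travel": [0, 0, 0], "yaw": 0}
  ]
}}

```text
time: 5.7
ee_pos: [0.5068, 0.1625, 0.0684]
tcp_rot: [[0.469, 0.883, 0.0], [0.883, -0.469, 0.0], [0.0, 0.0, -1.0]]
contact_force: [-1.1, 1.3, 0.9]
opening: 0.0072
```

Request:
{"name": "carry_out", "arguments": {
  "increments": [
    {"travel": [0, 0, 15], "yaw": 0},
    {"travel": [0, 0, 25], "yaw": 0},
    {"travel": [0, 0, 40], "yaw": 0},
    {"travel": [0, -10, 50], "yaw": 0.1},
    {"travel": [4, -35, 40], "yaw": 0.18},
    {"travel": [5, -40, 12], "yaw": 0.18},
    {"travel": [5, -40, 0], "yaw": 0.18},
    {"travel": [5, -40, 0], "yaw": 0.18}
  ]
}}

```text
time: 6.7
ee_pos: [0.525, -0.0042, 0.2514]
tcp_rot: [[-0.331, 0.943, 0.0], [0.943, 0.331, 0.0], [0.0, 0.0, -1.0]]
contact_force: [0.1, 0.8, 0.3]
opening: 0.0072
```

Request:
{"name": "carry_out", "arguments": {
  "increments": [
    {"travel": [5, -40, 0], "yaw": 0.18},
    {"travel": [5, -35, 0], "yaw": 0.18},
    {"travel": [4, -22, 0], "yaw": 0.18},
    {"travel": [0, 0, 0], "yaw": 0.18},
    {"travel": [0, 0, 0], "yaw": 0.18},
    {"travel": [0, 0, 0], "yaw": 0.18},
    {"travel": [0, 0, 0], "yaw": 0.07},
    {"travel": [0, 0, 0], "yaw": 0}
  ]
}}

```text
time: 7.7
ee_pos: [0.539, -0.0999, 0.2509]
tcp_rot: [[-0.996, 0.09, -0.001], [0.09, 0.996, -0.0], [0.001, -0.0, -1.0]]
contact_force: [0.1, 1.1, -1.3]
opening: 0.0073
```

Run:
```python
from m import *
p=cams.camera_params('wrist');im=cams.read_camera('wrist')
np.save('pics/w3.npy',im);np.save('pics/w3p.npy',p,allow_pickle=True)
for n in ['rest_bed','rest']: print(n,[(np.round(d['xy'],1).tolist(),round(d['score'],2)) for d in cams.spot_point('wrist',n)])
cv2.imwrite('pics/w3.png',cv2.resize(im[:,:,::-1],(800,600),interpolation=cv2.INTER_CUBIC))
```

```text
rest_bed [([228.9, 61.3], 0.64)]
rest [([39.5, 94.2], 0.96), ([231.6, 57.5], 0.72)]
```

View pics/w3.png

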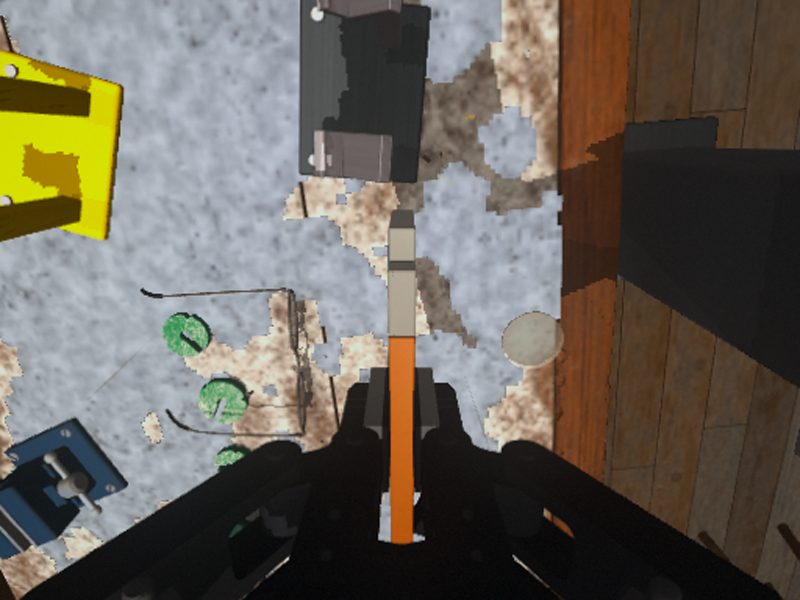

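Request:
{"name": "carry_out", "arguments": {
  "increments": [
    {"travel": [0, -10, 20], "yaw": 0},
    {"travel": [0, -10, 20], "yaw": 0},
    {"travel": [0, -10, 20], "yaw": 0},
    {"travel": [0, 0, 10], "yaw": 0},
    {"travel": [0, 0, 0], "yaw": 0},
    {"travel": [0, 0, 0], "yaw": 0},
    {"travel": [0, 0, 0], "yaw": 0},
    {"travel": [0, 0, 0], "yaw": 0}
  ]
}}

```text
time: 8.85
ee_pos: [0.5396, -0.1295, 0.3199]
tcp_rot: [[-0.996, 0.089, -0.001], [0.089, 0.996, -0.0], [0.001, -0.0, -1.0]]
contact_force: [-0.3, -0.3, -0.9]
opening: 0.0075
```

Run:
```python
from m import *
p=cams.camera_params('wrist');im=cams.read_camera('wrist')
np.save('pics/w4.npy',im);np.save('pics/w4p.npy',p,allow_pickle=True)
for n in ['rest_bed','rest']: print(n,[(np.round(d['xy'],1).tolist(),round(d['score'],2)) for d in cams.spot_point('wrist',n)])
cv2.imwrite('pics/w4.png',cv2.resize(im[0:150,150:350,::-1],(800,600),interpolation=cv2.INTER_CUBIC))
```

```text
rest_bed []
rest [([77.6, 114.6], 0.69), ([238.1, 85.4], 0.66)]
```

View pics/w4.png

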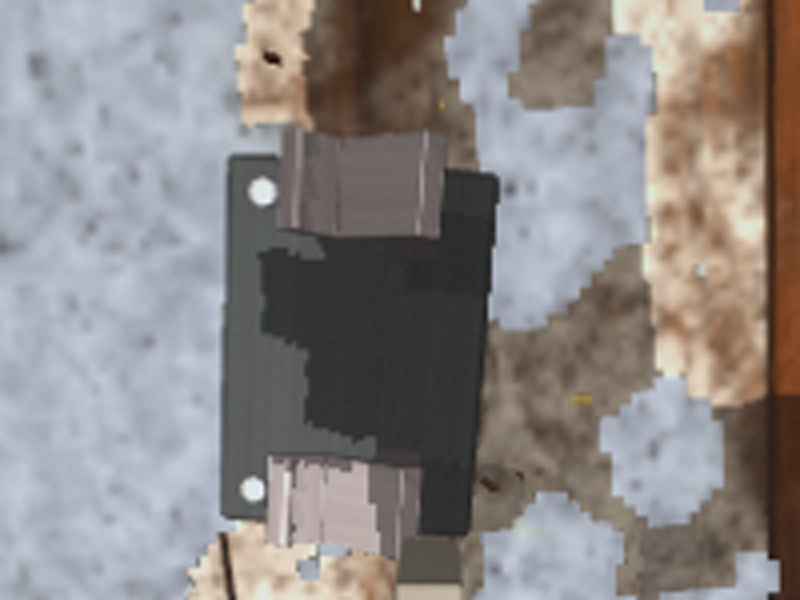

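Run:
```python
from m import *
from scipy.optimize import least_squares
p=np.load('pics/w4p.npy',allow_pickle=True).item()
c=.707107
def bed(x,y,z): return np.array([-c*y+c*z, x, .1+c*y+c*z])   # rest x=facing, rest y = bed x
mm=1e-3
base=[((230,155),(45,-60)),((222,518),(45,60)),((468,534),(-45,60)),((498,175),(-45,-60))]
obs=[(u,np.array([a*mm,b*mm,.01])) for u,(a,b) in base]
bo=[((446,135),bed(-.052,.03,0)),((440,238),bed(-.028,.03,0)),((421,465),bed(.028,.03,0)),((402,557),bed(.052,.03,0)),((337,130),bed(-.052,0,0)),((338,236),bed(-.028,0,0)),((322,460),bed(.028,0,0)),((318,548),bed(.052,0,0)),((281,127),bed(-.052,0,.014)),((276,228),bed(-.028,0,.014)),((268,458),bed(.028,0,.014))]
def W(q,X):
    C,S=np.cos(q[2]),np.sin(q[2]);return np.array([q[0]+C*X[0]-S*X[1],q[1]+S*X[0]+C*X[1],X[2]])
def f(q,o): return np.concatenate([proj(p,W(q,X))-(np.array(u)/4+[150-.375,-.375]) for u,X in o])
for n,o in (('base',obs),('bed',bo),('all',obs+bo)):
    r=least_squares(lambda q:f(q,o),[.56,-.22,-.09]);print(n,np.round(r.x,4),np.degrees(r.x[2]));print(np.round(r.fun.reshape(-1,2),1).tolist())
```

```text
base [ 0.556  -0.2172 -0.1599] -9.159219424810136
[[-0.9, -1.0], [-0.7, 0.8], [0.8, 1.3], [0.9, -0.7]]
bed [ 0.5568 -0.2177 -0.1626] -9.317056905751
[[-5.3, -1.6], [-5.6, -0.6], [-4.7, 0.8], [-1.5, 0.8], [1.3, 1.8], [-0.2, 0.4], [1.2, -1.0], [1.2, -1.3], [4.7, -0.0], [4.9, 0.7], [4.8, -0.5]]
all [ 0.5567 -0.2176 -0.1612] -9.237138990533303
[[-1.4, -1.3], [-1.3, 0.5], [0.3, 1.1], [0.4, -0.9], [-5.2, -1.6], [-5.5, -0.5], [-4.6, 0.8], [-1.3, 0.9], [1.4, 1.9], [-0.1, 0.5], [1.4, -1.0], [1.4, -1.2], [4.8, 0.1], [5.0, 0.8], [4.9, -0.4]]
```

Request:
{"name": "carry_out", "arguments": {
  "increments": [
    {"travel": [4, -20, -20], "yaw": -0.02},
    {"travel": [4, -22, -25], "yaw": -0.02},
    {"travel": [4, -22, -25], "yaw": -0.02},
    {"travel": [4, -16, -25], "yaw": -0.011},
    {"travel": [1.5, -4, -20], "yaw": 0},
    {"travel": [0, 0, -15], "yaw": 0},
    {"travel": [0, 0, -10], "yaw": 0},
    {"travel": [0, 0, 0], "yaw": 0}
  ]
}}

```text
time: 10.0
ee_pos: [0.557, -0.2133, 0.1799]
tcp_rot: [[-0.987, 0.159, -0.001], [0.159, 0.987, 0.0], [0.001, -0.0, -1.0]]
contact_force: [0.1, -1.1, -0.4]
opening: 0.0071
```

Run:
```python
from m import *
p=cams.camera_params('wrist');im=cams.read_camera('wrist')
s=telemetry.sense();print(s['time'],s['ee_pos'],np.degrees(np.arctan2(s['tcp_rot'][1][0],s['tcp_rot'][0][0])))
cv2.imwrite('pics/w5.png',cv2.resize(im[84:384,56:456,::-1],(800,600),interpolation=cv2.INTER_CUBIC))
# project: tip centre, plate top corners
C,S=np.cos(-.1605),np.sin(-.1605);O=np.array([.5565,-.2175])
def W(x,y,z): return [O[0]+C*x-S*y,O[1]+S*x+C*y,z]
for n,X in dict(bedtopR=W(-.0212,-.028,.1212),bedtopR2=W(-.0212,-.052,.1212),OR=W(0,-.052,.1),ledge=W(.0099,-.052,.1099),ptop=W(0,-.055,s['ee_pos'][2]-.0064)).items():
    u=proj(p,X);print(n,np.round((u-[56,84])*2,0))
```

```text
10.05 [ 0.55745484 -0.21342973  0.18065157] 170.8665030149499
bedtopR [468. 186.]
bedtopR2 [470. 108.]
OR [399.  98.]
ledge [367. 102.]
ptop [398. 132.]
```

View pics/w5.png

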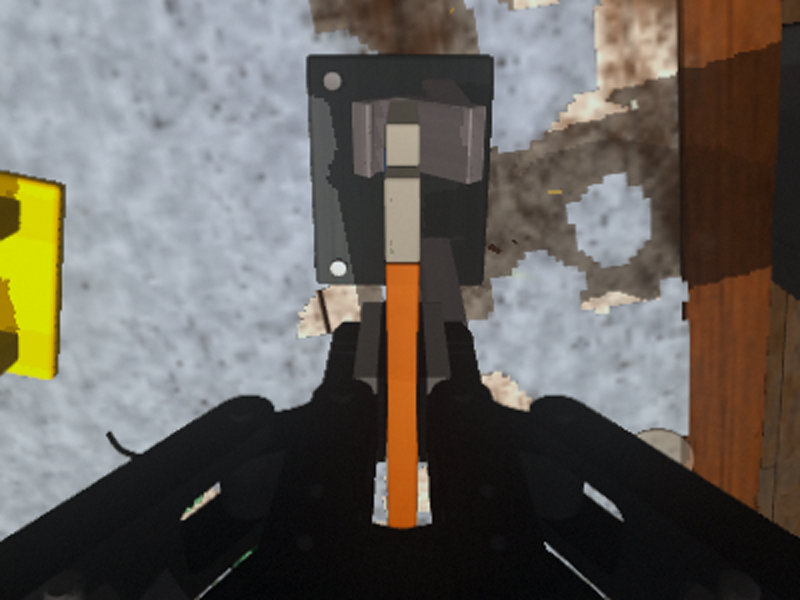

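Request:
{"name": "carry_out", "arguments": {
  "increments": [
    {"travel": [0.5, -2, -6], "yaw": 0},
    {"travel": [0, 0, -6], "yaw": 0},
    {"travel": [0, 0, -4], "yaw": 0},
    {"travel": [0, 0, -2], "yaw": 0},
    {"travel": [0, 0, -1], "yaw": 0},
    {"travel": [0, 0, 0], "yaw": 0},
    {"travel": [0, 0, 0], "yaw": 0},
    {"travel": [0, 0, 0], "yaw": 0}
  ]
}}

```text
time: 11.05
ee_pos: [0.5578, -0.2156, 0.1614]
tcp_rot: [[-0.987, 0.159, 0.0], [0.159, 0.987, -0.0], [-0.0, 0.0, -1.0]]
contact_force: [0.0, -0.2, -1.2]
opening: 0.0075
```

Request:
{"name": "carry_out", "arguments": {
  "increments": [
    {"travel": [0, 0, -0.5], "yaw": 0},
    {"travel": [0, 0, -0.5], "yaw": 0},
    {"travel": [0, 0, -0.5], "yaw": 0},
    {"travel": [0, 0, -0.5], "yaw": 0},
    {"travel": [0, 0, 0], "yaw": 0},
    {"travel": [0, 0, 0], "yaw": 0},
    {"travel": [0, 0, 0], "yaw": 0},
    {"travel": [0, 0, 0], "yaw": 0}
  ]
}}

```text
time: 12.05
ee_pos: [0.558, -0.2157, 0.1601]
tcp_rot: [[-0.987, 0.159, 0.001], [0.159, 0.987, -0.0], [-0.001, -0.0, -1.0]]
contact_force: [-0.6, 1.1, 6.1]
opening: 0.0071
```

Request:
{"name": "carry_out", "arguments": {
  "claw": 24,
  "grip_force": 20,
  "increments": [
    {"travel": [-2, 0.3, 0], "yaw": 0},
    {"travel": [-3, 0.5, 0], "yaw": 0},
    {"travel": [-3, 0.5, 0], "yaw": 0},
    {"travel": [-2, 0.3, 0], "yaw": 0},
    {"travel": [-2, 0.3, 0], "yaw": 0},
    {"travel": [-2, 0.3, 0], "yaw": 0},
    {"travel": [0, 0, 0], "yaw": 0},
    {"travel": [0, 0, 0], "yaw": 0}
  ]
}}

```text
time: 13.05
ee_pos: [0.5437, -0.2135, 0.1593]
tcp_rot: [[-0.987, 0.159, -0.0], [0.159, 0.987, -0.0], [0.0, -0.0, -1.0]]
contact_force: [-0.6, -0.5, 0.6]
opening: 0.0238
```

Run:
```python
from m import *
im=cams.read_camera('wrist')
s=telemetry.sense();print(s['time'],s['ee_pos'],s['opening'],s['contact_force'])
cv2.imwrite('pics/w6.png',cv2.resize(im[84:384,56:456,::-1],(800,600),interpolation=cv2.INTER_CUBIC))
```

```text
13.1 [ 0.5436609  -0.21346751  0.15932206] 0.02402986705745537 [-1.45730424 -0.21767343  1.51704065]
```

View pics/w6.png

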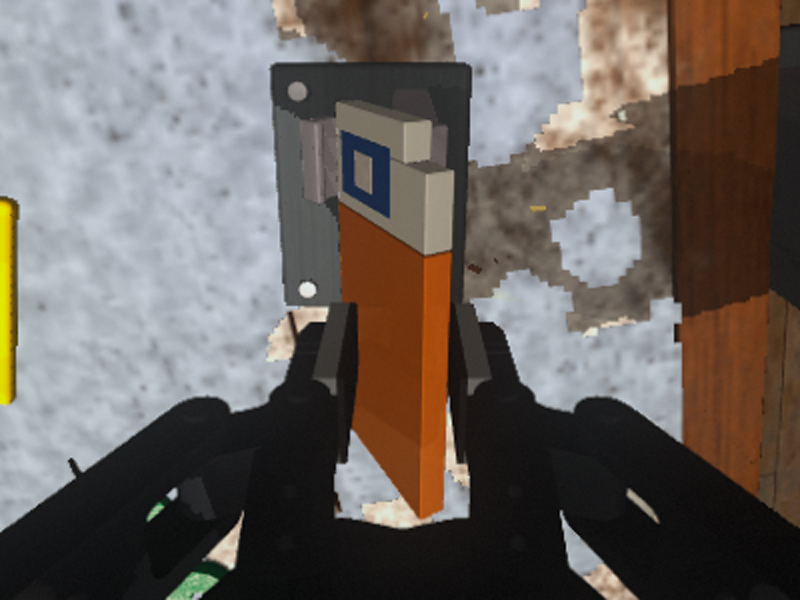

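Request:
{"name": "carry_out", "arguments": {
  "increments": [
    {"travel": [-3, 0.5, 0], "yaw": 0},
    {"travel": [-3, 0.5, 0], "yaw": 0},
    {"travel": [-3, 0.5, 0], "yaw": 0},
    {"travel": [-3, 0.5, 0], "yaw": 0},
    {"travel": [-3.4, 0.5, 0], "yaw": 0},
    {"travel": [0, 0, 0], "yaw": 0},
    {"travel": [0, 0, 0], "yaw": 0},
    {"travel": [0, 0, 0], "yaw": 0}
  ]
}}

```text
time: 14.1
ee_pos: [0.5284, -0.211, 0.1593]
tcp_rot: [[-0.987, 0.159, 0.0], [0.159, 0.987, -0.0], [-0.0, -0.0, -1.0]]
contact_force: [0.2, -0.1, -0.4]
opening: 0.024
```

Run:
```python
from m import *
p=cams.camera_params('wrist');im=cams.read_camera('wrist')
s=telemetry.sense();print(s['time'],s['ee_pos'],s['opening'],s['contact_force'])
cv2.imwrite('pics/w7.png',cv2.resize(im[84:384,56:456,::-1],(800,600),interpolation=cv2.INTER_CUBIC))
C,S=np.cos(-.1605),np.sin(-.1605);O=np.array([.5565,-.2175]);c=.7071
def W(x,y,z): # bed coords
    X=-c*y+c*z;return [O[0]+C*X-S*x,O[1]+S*X+C*x,.1+c*y+c*z]
for n,X in dict(seated_frost_bottom=W(-.055,0,.008),notch_end=W(-.055,.04,.008),notch_in=W(-.045,.05,.008),bound_top=W(-.025,.05,.008),bound_bot=W(-.025,0,.008),clear_top=W(.055,.05,.008),top_under=W(-.025,.05,0),lip=W(-.052,.003,.017)).items():
    print(n,np.round((proj(p,X)-[56,84])*2,0))
```

```text
14.15 [ 0.52840403 -0.21093696  0.15924975] 0.023935305985887566 [-0.7667869   1.21451074  0.67528365]
seated_frost_bottom [280. 107.]
notch_end [374. 125.]
notch_in [403. 173.]
bound_top [403. 251.]
bound_bot [286. 207.]
clear_top [402. 505.]
top_under [425. 243.]
lip [259. 123.]
```

View pics/w7.png

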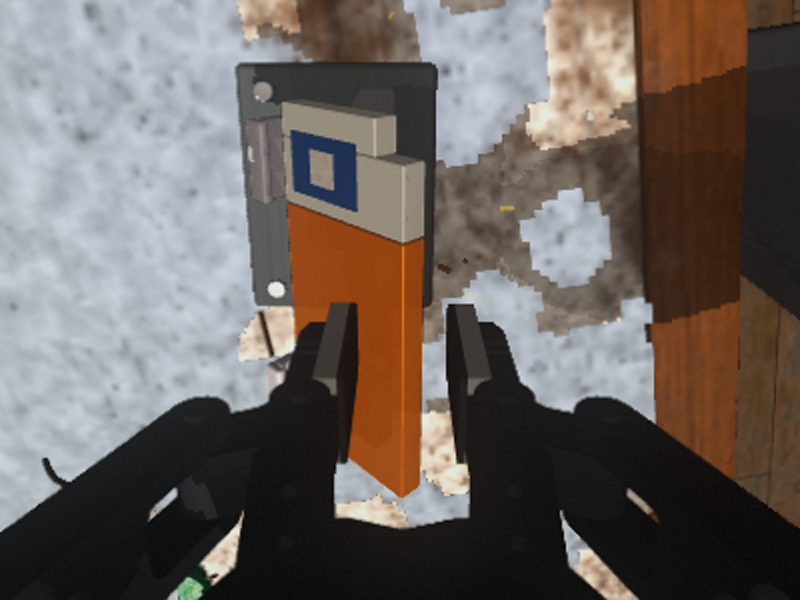

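Request:
{"name": "carry_out", "arguments": {
  "claw": 11,
  "grip_force": 20,
  "increments": [
    {"travel": [0, 0, -1], "yaw": 0},
    {"travel": [0, 0, 0], "yaw": 0},
    {"travel": [0, 0, 0], "yaw": 0},
    {"travel": [0, 0, 0], "yaw": 0},
    {"travel": [0, 0, 0], "yaw": 0},
    {"travel": [0, 0, 0], "yaw": 0},
    {"travel": [0, 0, 0], "yaw": 0},
    {"travel": [0, 0, 0], "yaw": 0}
  ]
}}

```text
time: 15.15
ee_pos: [0.5285, -0.211, 0.1585]
tcp_rot: [[-0.987, 0.159, 0.0], [0.159, 0.987, -0.0], [-0.0, -0.0, -1.0]]
contact_force: [-1.4, 0.9, 6.2]
opening: 0.0113
```

Run:
```python
from m import *
im=cams.read_camera('wrist')
s=telemetry.sense();print(s['time'],s['ee_pos'],s['opening'],s['contact_force'])
cv2.imwrite('pics/w8.png',cv2.resize(im[84:384,56:456,::-1],(800,600),interpolation=cv2.INTER_CUBIC))
```

```text
15.2 [ 0.52843122 -0.21099431  0.15849569] 0.010978828980826177 [-1.27414407  1.02039857  5.00441664]
```

View pics/w8.png

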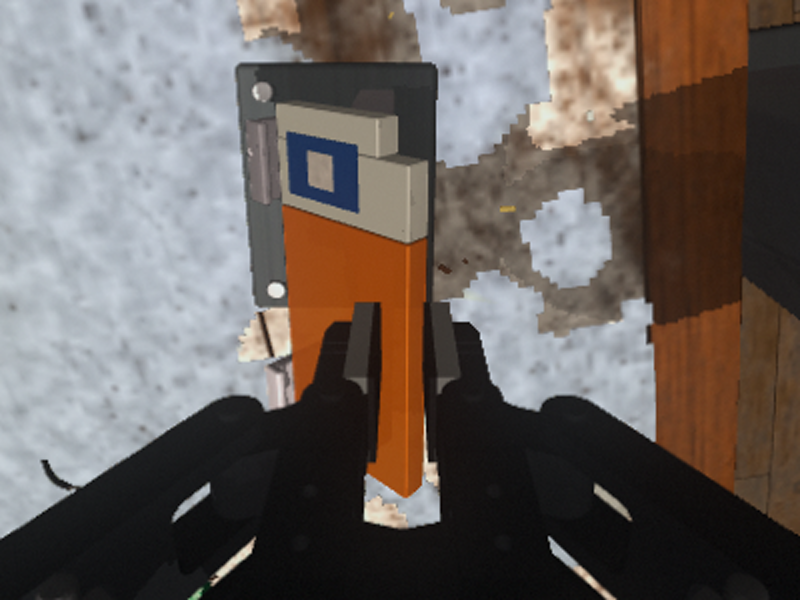

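Request:
{"name": "carry_out", "arguments": {
  "claw": 22,
  "increments": [
    {"travel": [0, 0, 0], "yaw": 0},
    {"travel": [0, 0, 0], "yaw": 0},
    {"travel": [0, 0, 0], "yaw": 0},
    {"travel": [0, 0, -1], "yaw": 0},
    {"travel": [0, 0, -1], "yaw": 0},
    {"travel": [0, 0, -1], "yaw": 0},
    {"travel": [0, 0, 0], "yaw": 0},
    {"travel": [0, 0, 0], "yaw": 0}
  ]
}}

```text
time: 16.2
ee_pos: [0.5283, -0.211, 0.1553]
tcp_rot: [[-0.987, 0.159, -0.0], [0.159, 0.987, -0.0], [0.0, -0.0, -1.0]]
contact_force: [0.0, -0.4, -1.2]
opening: 0.022
```

Request:
{"name": "carry_out", "arguments": {
  "claw": 12,
  "grip_force": 20,
  "increments": [
    {"travel": [0, 0, 0], "yaw": 0},
    {"travel": [0, 0, 0], "yaw": 0},
    {"travel": [0, 0, 0], "yaw": 0},
    {"travel": [0, 0, 0], "yaw": 0},
    {"travel": [0, 0, 0], "yaw": 0},
    {"travel": [0, 0, 0], "yaw": 0},
    {"travel": [0, 0, 0], "yaw": 0},
    {"travel": [0, 0, 0], "yaw": 0}
  ]
}}

```text
time: 17.2
ee_pos: [0.5288, -0.211, 0.1559]
tcp_rot: [[-0.987, 0.159, 0.001], [0.159, 0.987, -0.0], [-0.001, -0.0, -1.0]]
contact_force: [-0.7, 1.0, 5.9]
opening: 0.0139
```

Run:
```python
from m import *
im=cams.read_camera('wrist')
s=telemetry.sense();print(s['time'],s['ee_pos'],s['opening'],s['contact_force'])
cv2.imwrite('pics/w9.png',cv2.resize(im[84:384,56:456,::-1],(800,600),interpolation=cv2.INTER_CUBIC))
```

```text
17.25 [ 0.52874427 -0.21103797  0.15591294] 0.014178485801819402 [-1.32704043  0.82919474  5.29247108]
```

View pics/w9.png

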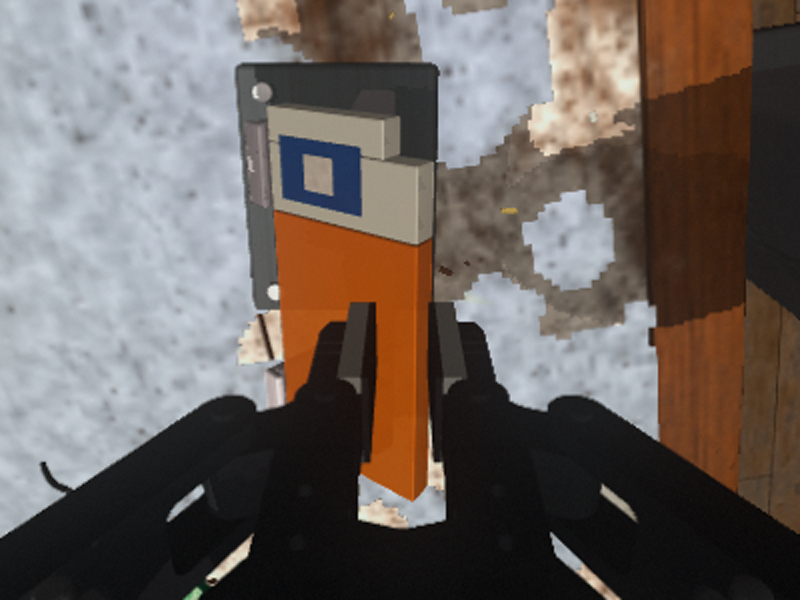

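Request:
{"name": "carry_out", "arguments": {
  "claw": 26,
  "increments": [
    {"travel": [0, 0, 0], "yaw": 0},
    {"travel": [0, 0, 0], "yaw": 0},
    {"travel": [0, 0, 0], "yaw": 0},
    {"travel": [0, 0, 0], "yaw": 0},
    {"travel": [1, -0.2, -0.5], "yaw": 0},
    {"travel": [0.8, -0.1, -0.5], "yaw": 0},
    {"travel": [0, 0, 0], "yaw": 0},
    {"travel": [0, 0, 0], "yaw": 0}
  ]
}}

```text
time: 18.25
ee_pos: [0.5301, -0.2112, 0.1543]
tcp_rot: [[-0.987, 0.159, -0.0], [0.159, 0.987, 0.0], [0.0, 0.0, -1.0]]
contact_force: [-0.7, 0.9, 0.6]
opening: 0.0259
```

```bash
cat > t.py <<'E'
from m import *
from scipy.optimize import least_squares
c=.70711;C,S=np.cos(-.1605),np.sin(-.1605);O=np.array([.5565,-.2175])
def corners(im): # im rgb full-res crop x2 or raw
    h=cv2.cvtColor(im,cv2.COLOR_RGB2HSV);m=cv2.inRange(h,(105,120,40),(130,255,255))
    m[:,:int(m.shape[1]*.25)]=0;m[:,int(m.shape[1]*.75):]=0;m[int(m.shape[0]*.55):]=0
    ct=max(cv2.findContours(m,cv2.RETR_EXTERNAL,cv2.CHAIN_APPROX_NONE)[0],key=cv2.contourArea)
    q=cv2.approxPolyDP(cv2.convexHull(ct),.06*cv2.arcLength(ct,True),True)[:,0].astype(float)
    assert len(q)==4,q
    i=np.argsort(q[:,0]);l,r=q[i[:2]],q[i[2:]];l=l[np.argsort(l[:,1])];r=r[np.argsort(r[:,1])]
    return np.array([l[0],l[1],r[1],r[0]])  # lower-end, lower-in, upper-in, upper-end
def get(f):
    a=cv2.imread(f)[:,:,::-1].copy();return corners(a)/2+[56-.25,84-.25]
def P(ee,p0,ee0):
    p=dict(p0);T=p0['world_to_cam'].copy();T[:3,3]-=T[:3,:3]@(np.array(ee)-ee0);p['world_to_cam']=T;return p
pc=np.array([[-49,5],[-31,5],[-31,33],[-49,33]])*1e-3  # bed x, bed y offsets approx
def model(p,d,dx,dy,cx,cy):
    out=[]
    for sx,sy in [(-9,-14),(9,-14),(9,14),(-9,14)]:
        x=cx+dx+sx*1e-3;y=cy+dy+sy*1e-3;z=.008
        yy=.03+(y-.03)*np.cos(d)+z*np.sin(d)*1; zz=-(y-.03)*np.sin(d)+z*np.cos(d)
        X=-c*yy+c*zz;out.append(proj(p,[O[0]+C*X-S*x,O[1]+S*X+C*x,.1+c*yy+c*zz]))
    return np.array(out)
E
cat > chk.py <<'E'
from t import *
p0=cams.camera_params('wrist');im=cams.read_camera('wrist');s=telemetry.sense();ee0=s['ee_pos']
print(s['time'],ee0,s['opening'],s['contact_force'])
q7=get('pics/w7.png');p7=P([.528404,-.210937,.15925],p0,ee0)
r=least_squares(lambda v:(model(p7,0,0,0,*v)-q7).ravel(),[-.04,.025]);cx,cy=r.x
def fit(n,p,q):
    r=least_squares(lambda v:(model(p,np.radians(v[0]),v[1]*1e-3,v[2]*1e-3,cx,cy)-q).ravel(),[0,0,0]);print(n,'tip deg %.1f dx %.1f dy %.1f'%tuple(r.x),'rms',round(np.sqrt(np.mean(r.fun**2)),2))
print(cx,cy);fit('w7',p7,q7)
fit('w8',P([.528431,-.210994,.158496],p0,ee0),get('pics/w8.png'))
fit('w9',P([.528744,-.211038,.155913],p0,ee0),get('pics/w9.png'))
big=cv2.resize(im[84:384,56:456],(800,600),interpolation=cv2.INTER_CUBIC)
cv2.imwrite('pics/now.png',big[:,:,::-1]);fit('now',p0,corners(big)/2+[55.75,83.75])
E
python3 chk.py
```

```text
18.3 [ 0.53010501 -0.21123558  0.15428943] 0.026058774575146604 [ 0.32224651 -0.39651372  0.11397838]
-0.040283060316468736 0.018529288592387876
w7 tip deg -0.8 dx 0.0 dy -0.1 rms 0.4
w8 tip deg 2.8 dx 0.1 dy -0.1 rms 0.55
w9 tip deg 8.9 dx -0.0 dy -0.5 rms 0.63
now tip deg 7.8 dx -0.0 dy -0.7 rms 0.5
```

Request:
{"name": "carry_out", "arguments": {
  "increments": [
    {"travel": [4, -0.6, 0], "yaw": 0},
    {"travel": [4, -0.6, 0], "yaw": 0},
    {"travel": [4, -0.7, 0], "yaw": 0},
    {"travel": [4, -0.7, 0], "yaw": 0},
    {"travel": [4, -0.7, 0], "yaw": 0},
    {"travel": [4, -0.7, 0], "yaw": 0},
    {"travel": [0, 0, 0], "yaw": 0},
    {"travel": [0, 0, 0], "yaw": 0}
  ]
}}

```text
time: 19.3
ee_pos: [0.5367, -0.2127, 0.1528]
tcp_rot: [[-0.986, 0.162, -0.034], [0.162, 0.987, 0.006], [0.034, 0.001, -0.999]]
contact_force: [-54.5, 22.9, 47.0]
opening: 0.0261
```

```bash
python3 chk.py | sed -n '1p;$p'
```

```text
19.35 [ 0.53663908 -0.21276357  0.15277506] 0.025972987230690095 [-53.85260507  23.36073734  47.54167644]
now tip deg 9.1 dx 0.6 dy -3.4 rms 0.48
```

Request:
{"name": "carry_out", "arguments": {
  "increments": [
    {"travel": [-6, 1, 0], "yaw": 0},
    {"travel": [-6, 1, 0], "yaw": 0},
    {"travel": [-6, 1, 0], "yaw": 0},
    {"travel": [-4, 0.6, 0], "yaw": 0},
    {"travel": [-4, 0.6, 0], "yaw": 0},
    {"travel": [0, 0, 0], "yaw": 0},
    {"travel": [0, 0, 0], "yaw": 0},
    {"travel": [0, 0, 0], "yaw": 0}
  ]
}}

```text
time: 20.35
ee_pos: [0.5283, -0.211, 0.1542]
tcp_rot: [[-0.987, 0.159, -0.0], [0.159, 0.987, -0.0], [0.0, -0.0, -1.0]]
contact_force: [1.1, -0.1, 0.4]
opening: 0.026
```

```bash
python3 chk.py | sed -n '1p;$p'
```

```text
20.4 [ 0.52829267 -0.21105775  0.15421038] 0.026539574504817115 [ 0.39860033  0.21495495 -0.14973609]
now tip deg 8.8 dx -0.0 dy -0.4 rms 0.54
```

View pics/now.png

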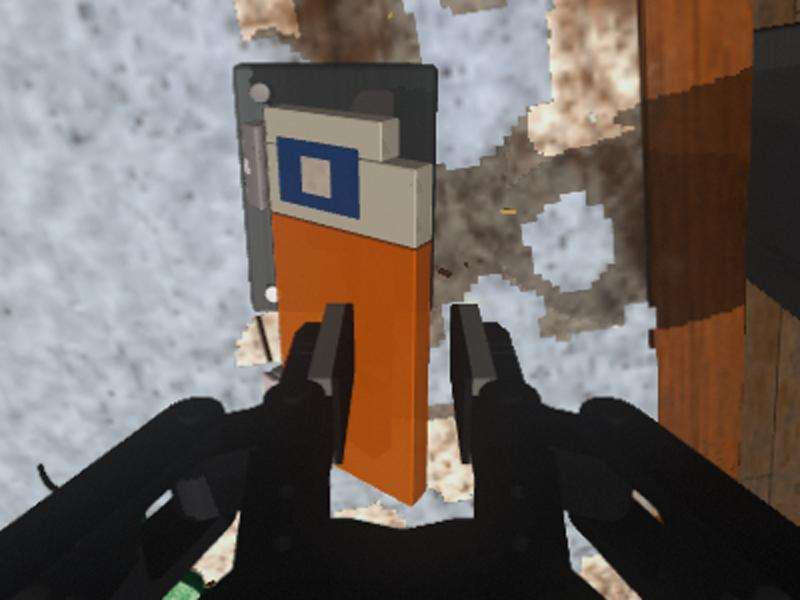

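Request:
{"name": "carry_out", "arguments": {
  "claw": 34,
  "increments": [
    {"travel": [0, 0, 0], "yaw": 0},
    {"travel": [1, -0.2, 0], "yaw": 0},
    {"travel": [1.5, -0.2, 0], "yaw": 0},
    {"travel": [1.5, -0.2, 0], "yaw": 0},
    {"travel": [0, 0, -2], "yaw": 0},
    {"travel": [0, 0, -2], "yaw": 0},
    {"travel": [0, 0, -2.2], "yaw": 0},
    {"travel": [0, 0, 0], "yaw": 0}
  ]
}}

```text
time: 21.4
ee_pos: [0.532, -0.2116, 0.1478]
tcp_rot: [[-0.987, 0.159, -0.0], [0.159, 0.987, 0.0], [0.0, -0.0, -1.0]]
contact_force: [-0.1, 0.0, 0.9]
opening: 0.0338
```

Request:
{"name": "carry_out", "arguments": {
  "increments": [
    {"travel": [2, -0.3, 0], "yaw": 0},
    {"travel": [2, -0.3, 0.5], "yaw": 0},
    {"travel": [1.5, -0.2, 1.5], "yaw": 0},
    {"travel": [1.5, -0.2, 1.5], "yaw": 0},
    {"travel": [1.5, -0.2, 1.5], "yaw": 0},
    {"travel": [1.5, -0.2, 1.5], "yaw": 0},
    {"travel": [0, 0, 0], "yaw": 0},
    {"travel": [0, 0, 0], "yaw": 0}
  ]
}}

```text
time: 22.4
ee_pos: [0.5417, -0.2131, 0.1546]
tcp_rot: [[-0.987, 0.159, -0.001], [0.159, 0.987, 0.0], [0.001, -0.0, -1.0]]
contact_force: [-3.5, 0.1, 3.8]
opening: 0.0339
```

```bash
python3 chk.py | sed -n '1p;$p'
```

```text
22.45 [ 0.54172292 -0.21308182  0.15457424] 0.034165893325720224 [-3.0673524  -0.24609931  2.32867604]
now tip deg 3.6 dx 1.4 dy -4.0 rms 0.16
```

Request:
{"name": "carry_out", "arguments": {
  "increments": [
    {"travel": [2.5, -0.4, 1.5], "yaw": 0},
    {"travel": [2.5, -0.4, 1.5], "yaw": 0},
    {"travel": [2.5, -0.4, 1.5], "yaw": 0},
    {"travel": [2.5, -0.4, 1.5], "yaw": 0},
    {"travel": [2.5, -0.4, 1], "yaw": 0},
    {"travel": [2.5, -0.4, 1], "yaw": 0},
    {"travel": [2.5, -0.4, 0], "yaw": 0},
    {"travel": [0, 0, 0], "yaw": 0}
  ]
}}

```text
time: 23.45
ee_pos: [0.5599, -0.2158, 0.1625]
tcp_rot: [[-0.987, 0.159, 0.0], [0.159, 0.987, -0.0], [-0.0, -0.0, -1.0]]
contact_force: [-0.4, 0.6, -0.1]
opening: 0.0341
```

```bash
python3 chk.py | sed -n '1p;$p'
```

```text
23.5 [ 0.55975098 -0.21583782  0.16244172] 0.0341852742335267 [-0.61774812  0.48958651 -0.34569944]
now tip deg -19.9 dx 9.8 dy -27.9 rms 2.08
```

Request:
{"name": "carry_out", "arguments": {
  "increments": [
    {"travel": [-3, 0.5, -1], "yaw": 0},
    {"travel": [-3, 0.5, -1], "yaw": 0},
    {"travel": [-3, 0.5, -2], "yaw": 0},
    {"travel": [-3, 0.5, -2], "yaw": 0},
    {"travel": [-3, 0.5, -2], "yaw": 0},
    {"travel": [-3, 0.4, -2], "yaw": 0},
    {"travel": [-3, 0.4, -3], "yaw": 0},
    {"travel": [-2, 0.3, 0], "yaw": 0}
  ]
}}

```text
time: 24.5
ee_pos: [0.5363, -0.2122, 0.1493]
tcp_rot: [[-0.987, 0.159, -0.0], [0.159, 0.987, 0.0], [0.0, 0.0, -1.0]]
contact_force: [-0.1, -0.6, 0.6]
opening: 0.0341
```

```bash
python3 chk.py | sed -n '1p;$p'
```

```text
24.55 [ 0.53626779 -0.21220553  0.14952637] 0.033840133845340736 [-0.48286008 -0.11672675  0.20092862]
now tip deg 6.6 dx 0.2 dy -0.3 rms 0.57
```

Request:
{"name": "carry_out", "arguments": {
  "claw": 48,
  "increments": [
    {"travel": [1, -0.1, 0], "yaw": 0},
    {"travel": [1, -0.2, 0], "yaw": 0},
    {"travel": [1, -0.2, 0], "yaw": 0},
    {"travel": [1, -0.2, -2], "yaw": 0},
    {"travel": [0, 0, -4], "yaw": 0},
    {"travel": [0, 0, -5], "yaw": 0},
    {"travel": [0, 0, -5.5], "yaw": 0},
    {"travel": [0, 0, 0], "yaw": 0}
  ]
}}

```text
time: 25.55
ee_pos: [0.5403, -0.2129, 0.1325]
tcp_rot: [[-0.987, 0.159, -0.001], [0.159, 0.987, 0.0], [0.001, -0.0, -1.0]]
contact_force: [0.1, 0.3, -0.3]
opening: 0.0478
```

Request:
{"name": "carry_out", "arguments": {
  "increments": [
    {"travel": [-2, 0.3, 0], "yaw": 0},
    {"travel": [-2, 0.3, 0], "yaw": 0},
    {"travel": [-2, 0.3, 0], "yaw": 0},
    {"travel": [-1.5, 0.3, 0], "yaw": 0},
    {"travel": [-1, 0.2, 0], "yaw": 0},
    {"travel": [-1, 0.2, 0], "yaw": 0},
    {"travel": [-1, 0.1, 0], "yaw": 0},
    {"travel": [0, 0, 0], "yaw": 0}
  ]
}}

```text
time: 26.55
ee_pos: [0.5326, -0.2115, 0.1343]
tcp_rot: [[-0.987, 0.159, 0.005], [0.159, 0.987, -0.001], [-0.005, -0.0, -1.0]]
contact_force: [6.2, -1.7, 1.8]
opening: 0.0477
```

```bash
python3 chk.py | sed -n '1p;$p'
```

```text
26.6 [ 0.53260086 -0.21146322  0.13429744] 0.04802841257532651 [ 7.27282472 -0.94342154  0.74674612]
now tip deg -1.0 dx -0.0 dy 0.1 rms 0.39
```

Request:
{"name": "carry_out", "arguments": {
  "increments": [
    {"travel": [2, -0.3, 0], "yaw": 0},
    {"travel": [2, -0.3, 3], "yaw": 0},
    {"travel": [0, 0, 5], "yaw": 0},
    {"travel": [0, 0, 5], "yaw": 0},
    {"travel": [0, 0, 4], "yaw": 0},
    {"travel": [0, 0, 0], "yaw": 0},
    {"travel": [0, 0, 0], "yaw": 0},
    {"travel": [0, 0, 0], "yaw": 0}
  ]
}}

```text
time: 27.6
ee_pos: [0.534, -0.2118, 0.1499]
tcp_rot: [[-0.987, 0.159, -0.0], [0.159, 0.987, 0.0], [0.0, 0.0, -1.0]]
contact_force: [0.5, 0.4, -0.8]
opening: 0.048
```

Request:
{"name": "carry_out", "arguments": {
  "claw": 24,
  "increments": [
    {"travel": [0, 0, 0], "yaw": 0},
    {"travel": [0, 0, 0], "yaw": 0},
    {"travel": [0, 0, 0], "yaw": 0},
    {"travel": [0, 0, 0], "yaw": 0},
    {"travel": [0, 0, 0], "yaw": 0},
    {"travel": [0, 0, 0], "yaw": 0},
    {"travel": [0, 0, 0], "yaw": 0},
    {"travel": [0, 0, 0], "yaw": 0}
  ]
}}

```text
time: 28.6
ee_pos: [0.5341, -0.2118, 0.1501]
tcp_rot: [[-0.987, 0.159, 0.0], [0.159, 0.987, -0.0], [-0.0, -0.0, -1.0]]
contact_force: [-0.2, -0.5, 1.0]
opening: 0.0238
```

```bash
python3 chk.py | sed -n '1p;$p'
```

```text
28.65 [ 0.53411659 -0.21184848  0.15010673] 0.02412353603756384 [ 0.39689896  0.6886356  -1.35949887]
now tip deg -0.8 dx 0.1 dy -0.1 rms 0.51
```

Request:
{"name": "carry_out", "arguments": {
  "claw": 19,
  "increments": [
    {"travel": [0, 0, 0.5], "yaw": 0},
    {"travel": [0, 0, 0], "yaw": 0},
    {"travel": [0, 0, 0], "yaw": 0},
    {"travel": [0, 0, 0], "yaw": 0},
    {"travel": [0, 0, 0], "yaw": 0},
    {"travel": [0, 0, 0], "yaw": 0},
    {"travel": [0, 0, 0], "yaw": 0},
    {"travel": [0, 0, 0], "yaw": 0}
  ]
}}

```text
time: 29.65
ee_pos: [0.5339, -0.2119, 0.1513]
tcp_rot: [[-0.987, 0.159, -0.0], [0.159, 0.987, -0.0], [-0.0, -0.0, -1.0]]
contact_force: [-3.5, 1.9, 5.8]
opening: 0.0194
```

```bash
python3 chk.py | sed -n '1p;$p'
```

```text
29.7 [ 0.53390968 -0.21184323  0.15126956] 0.019334081837452877 [-3.02734673  2.23160276  5.86571074]
now tip deg -2.1 dx 0.5 dy -1.1 rms 0.37
```

Request:
{"name": "carry_out", "arguments": {
  "increments": [
    {"travel": [-0.5, 0.1, 0], "yaw": 0},
    {"travel": [0, 0, 0], "yaw": 0},
    {"travel": [-0.5, 0.1, 0], "yaw": 0},
    {"travel": [0, 0, 0], "yaw": 0},
    {"travel": [0, 0, 0], "yaw": 0},
    {"travel": [0, 0, 0], "yaw": 0},
    {"travel": [0, 0, 0], "yaw": 0},
    {"travel": [0, 0, 0], "yaw": 0}
  ]
}}

```text
time: 30.7
ee_pos: [0.5336, -0.2118, 0.1511]
tcp_rot: [[-0.987, 0.159, 0.001], [0.159, 0.987, -0.0], [-0.001, -0.0, -1.0]]
contact_force: [0.1, 0.4, 4.3]
opening: 0.0194
```

```bash
python3 chk.py | sed -n '1p;$p'
```

```text
30.75 [ 0.5336495  -0.21180133  0.15112077] 0.019370739257045744 [-0.43651087  0.413247    6.20003446]
now tip deg -2.1 dx 0.4 dy -0.8 rms 0.38
```

Request:
{"name": "carry_out", "arguments": {
  "increments": [
    {"travel": [-0.5, 0.1, 0], "yaw": 0},
    {"travel": [-0.5, 0.1, 0], "yaw": 0},
    {"travel": [-0.5, 0.1, 0], "yaw": 0},
    {"travel": [0, 0, 0], "yaw": 0},
    {"travel": [0, 0, 0], "yaw": 0},
    {"travel": [0, 0, 0], "yaw": 0},
    {"travel": [0, 0, 0], "yaw": 0},
    {"travel": [0, 0, 0], "yaw": 0}
  ]
}}

```text
time: 31.75
ee_pos: [0.5331, -0.2116, 0.151]
tcp_rot: [[-0.987, 0.159, 0.003], [0.159, 0.987, -0.001], [-0.003, -0.0, -1.0]]
contact_force: [5.2, -3.0, 1.3]
opening: 0.0196
```

```bash
python3 chk.py | sed -n '1p;$p'
```

```text
31.8 [ 0.53315113 -0.21159771  0.15101173] 0.019165812664820488 [ 4.17587146 -2.57132896  1.8179439 ]
now tip deg -1.2 dx 0.2 dy -0.1 rms 0.54
```

Request:
{"name": "carry_out", "arguments": {
  "claw": 18,
  "grip_force": 20,
  "increments": [
    {"travel": [0, 0, 0], "yaw": 0},
    {"travel": [0, 0, 0], "yaw": 0},
    {"travel": [0, 0, 0], "yaw": 0},
    {"travel": [0, 0, 0], "yaw": 0},
    {"travel": [0, 0, 0], "yaw": 0},
    {"travel": [0, 0, 0], "yaw": 0},
    {"travel": [0, 0, 0], "yaw": 0},
    {"travel": [0, 0, 0], "yaw": 0}
  ]
}}

```text
time: 32.8
ee_pos: [0.5333, -0.2116, 0.1512]
tcp_rot: [[-0.987, 0.159, 0.003], [0.159, 0.987, -0.001], [-0.003, -0.0, -1.0]]
contact_force: [4.3, -2.4, 2.1]
opening: 0.0188
```

```bash
python3 chk.py | sed -n '1p;$p'
```

```text
32.85 [ 0.53325482 -0.21161149  0.15113978] 0.019083121336418266 [ 4.58068607 -2.17597768  2.45594637]
now tip deg -1.8 dx 0.2 dy -0.2 rms 0.56
```

Request:
{"name": "carry_out", "arguments": {
  "increments": [
    {"travel": [-0.4, 0.1, 0], "yaw": 0},
    {"travel": [-0.4, 0.1, 0], "yaw": 0},
    {"travel": [0, 0, 0], "yaw": 0},
    {"travel": [0, 0, 0], "yaw": 0},
    {"travel": [0, 0, 0], "yaw": 0},
    {"travel": [0, 0, 0], "yaw": 0},
    {"travel": [0, 0, 0], "yaw": 0},
    {"travel": [0, 0, 0], "yaw": 0}
  ]
}}

```text
time: 33.85
ee_pos: [0.5329, -0.2114, 0.1513]
tcp_rot: [[-0.987, 0.159, 0.004], [0.159, 0.987, -0.001], [-0.004, -0.0, -1.0]]
contact_force: [6.4, -3.1, 0.9]
opening: 0.0188
```

```bash
python3 chk.py | sed -n '1p;$p'
```

```text
33.9 [ 0.53297096 -0.21142754  0.15127924] 0.018940778258420284 [ 6.54725204 -1.91564579  0.85353484]
now tip deg -1.7 dx 0.4 dy 0.3 rms 0.55
```

Stable, seated within measurement noise and pinched by both fingers, so I'm handing it in.

```bash
python3 -c "
from cell import order,telemetry
print(order.finish_job(),telemetry.sense()['opening'],telemetry.sense()['contact_force'])"
```

```text
the job is handed in; nothing more can be done
the job is handed in; nothing more can be done
```

I handed the job in at about 33.9 s. By my last checks, the amber plate is seated on the aluminium rest, label up, with both fingers still holding it. I found the frosted end by its notch and took the plate by its clear part out of the black holder. I set its lower edge in the ledge and leaned it back onto the bed, because the tool can only point straight down.

- **Last fit to the label:** the plate is within about 1° of its seated position and about 0.5 mm along and up the bed. It read 0.7–1° steeper than the seated reference, which is about the fit's noise.
- **Hold:** the fingers stalled at 18.9 mm when commanded to 18 mm, so both touch the clear part near the top edge. They pinch the top edge with one pad and a fingertip, not flat on the faces. About 6.5 N presses the plate toward the bed.
- **Not seen:** I had used all 12 pictures, so the final state was checked only by that label fit, not by eye.

**What went wrong on the way:**
- My first two closing attempts tipped the plate 3–9° off the bed.
- One push to right it jammed it against the ledge. The wrist force rose to about 75 N, and the 40 N limit would be exceeded if it counts finger contact.
- I stood the plate back up, but it came down about 7° tipped. I then pressed it flat with a fingertip and gripped it again.

I did not move or touch any other object.

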